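Slide the tape, dish and loupe into their tray pockets

TASK

Stow the roll of tape, the round clear dish and the black loupe by sliding them one by one over the tray until each drops into the round pocket made for its size and rests flat on the pocket's floor. Slide them, never lift them off the tray or tip them over, and leave the small sample box on the tray and the slim case and flat square case on the bench where they lie.

Things in the scene. Friction and masses are not known exactly. Their poses are not given: they have to be found in the camera images.
- tray_top (a point): middle of the flat top, 16 mm above the bench, of the fixed grey tray: x (away from robot) -118 to 118 mm, y (left) -166 to 166. Tape, dish, loupe and box start in a row on the near part (x -118 to 12); flush with it follow three pocket tiles, centres at x 61, y -106.6, 0, 106.6. A rim 4 mm high stands at the far side and both ends (inner faces x 110, y -160, 160), none at the near edge
- pocket_large_mouth (a point): centre of the mouth of the largest round pocket, level with the tray's flat top; the pocket is 77 mm across and 8 mm deep with a flat floor, made for the roll of tape, in a tile of 98 mm (tray x) by 106.6 mm (tray y). Axes parallel to the tray's, z up. The three tiles lie side by side in any order
- pocket_medium_mouth (a point): centre of the mouth of the middle-sized round pocket, level with the tray's flat top; the pocket is 65 mm across and 8 mm deep with a flat floor, made for the round clear dish, in a tile of 98 mm (tray x) by 106.6 mm (tray y). Axes parallel to the tray's, z up. The three tiles lie side by side in any order
- pocket_small_mouth (a point): centre of the mouth of the smallest round pocket, level with the tray's flat top; the pocket is 41 mm across and 8 mm deep with a flat floor, made for the loupe, in a tile of 98 mm (tray x) by 106.6 mm (tray y). Axes parallel to the tray's, z up. The three tiles lie side by side in any order
- tape_mid (a point): centre (half-way up) of the roll of tape lying flat on the tray, loose, 72 mm in diameter, 19 mm high, about 45 g; its core hole is closed off and cannot be entered; z up along its axis
- dish_mid (a point): centre (half-way up) of the round clear dish with its lid on (one rigid piece), lying flat and loose on the tray, 60 mm in diameter, 16 mm high, about 20 g; z up along its axis
- lens_mid (a point): centre (half-way up) of the black standing loupe, an upright cylinder 36 mm in diameter, 34 mm tall, about 30 g, standing loose on the tray; z along its axis
- box_mid (a point): centre of the small square dark sample box with a clear lid, 42 x 40 x 16 mm, lying loose on the near part of the tray in the same row as the other three (x about -65, neighbours about 78 mm apart, any order); a bystander, it stays there
- slim_case_mid (a point): centre of the slim dark case, 34 x 84 x 12 mm, lying loose on the bench behind the tray's far rim; a bystander
- flat_case_mid (a point): centre of the flat square grey case, 58 x 58 x 15 mm, lying loose on the bench between robot and tray; a bystander
- tape: the roll of tape, origin at the centre of its underside, z up
- dish: the round clear dish, origin at the centre of its underside, z up
- lens: the loupe, origin at the centre of its underside, z up
Not all that is in view belongs to the job. Leave any purple look-alike of the dish alone.

How it is judged:
By the outcome, as a careful person would: the job done as asked, in the order asked, and still so for the second after the job is handed in, with the robot touching nothing.
It also fails if it takes over 72 s, if anything falls off the work surface, if the arm or the gripper's body presses on something with over 40 N, if the wrist force passes 120 N, or if a joint passes its speed limit or range.

ROBOT

A 6-joint arm with a two-finger parallel gripper is mounted at the origin on a cart in front of the work surface, level with it; the furniture and walls round the work are solid. World frame = base frame: x ahead of the robot, y to its left, z up, the work surface at z = 0. Lengths are in mm, angles in rad, forces in N, time in s.
With the tool pointing down it reaches from about 300 to 775 mm from the base axis. Payload 14.6 kg.
Tool frame: the origin (TCP) lies between the finger pads; the fingertips stand 8 mm ahead of it and the grasp point (between the pads) lies 11 mm behind it; y points along the fingers, x is the direction in which the jaws open and shut, and the axes are right-handed (so a half turn about y gives the same grasp; the last joint's range is limited). The gripper opens to 94 mm and grips with 3 to 60 N. Pads are 16 mm wide; open, the fingers measure 119 mm over their backs; the gripper's body (75 mm by 177 mm) begins 78 mm behind the grasp point.
Start: joints at [-1.406, 0.3, 1.521, -0, 1.321, -0.067], TCP at [126.345, -535.281, 213.446] pointing down, gripper open.
Joint ranges: [-3.03, 3.03], [-0.79, 2.21], [0.23, 2.52], [-1.04, 4.18], [0, 3.07], [-2.55, 2.55]. Speed limits (rad/s): [2.22, 2.22, 2.57, 3.14, 3.14, 3.14].

INTERFACE

Orientations are given as [roll, pitch, yaw] about the fixed x, y, z axes, in that order (R = Rz(yaw) Ry(pitch) Rx(roll)).
In Python, from cell import read_state, imaging, order gives the robot as it stands. The module is installed in compiled form; this text tells all that it offers.
- The arm moves only by the shell command python3 -m handwheel 'ROWS' [FORCE]. ROWS is JSON, a list that holds one entry, the list of rows, each a list of 7 numbers: the shift along the tool's x, y, z in mm, then the turn, a rotation vector about the tool's x, y, z in degrees, then the opening, from -1 (shut) to 1 (fully open), so that 0 is half open. A call has 1 to 5 rows; each row is the pose to reach, as a shift and turn from the pose measured when the call began, along the tool's axes at that moment; what a row does not reach only later rows make up. A row lasts 1/12 s, in which the tool goes at most 41.7 mm and 7.16 degrees, less where a joint would pass 70% of its speed; a pose out of reach is approached as far as the arm can. A call with a gripper value outside its range is refused whole. The fingers move at their own pace and stop on an object; FORCE is the grip in N (left out, the last holds). Time passes only in rows, so rows that repeat a pose let the fingers close. It gives the time, the measured TCP pose, the force and the opening at its end, in the units of the state.
- read_state(): the state, without advancing time (a new reading comes with each control period).
- imaging.camera(name): name is "scene" or "top" or "wrist"; returns (picture, depth): 384x512x3 uint8, red, green, blue; 384x512 float32, mm along the optical axis (not along the pixel's ray), 0 where there is no reading.
- imaging.get_calibration(name): a dict with "mtx" (3x3 intrinsics, pixels), "world_from_camera" (4x4, takes a point from camera to world coordinates); the wrist camera has in their place "hand_eye" (4x4, takes a point from camera to tool coordinates, whose origin is the TCP and whose axes are the tool frame's). Camera axes: x right, y down, z forward; pixel columns grow to the right and rows downward; lengths in mm; the calibration is good to about 2 mm. The wrist camera is an equidistant fisheye: a pixel r from the principal point sees the ray r / f radians off the axis. A picture is of the moment at which its call begins: read the wrist's pose just before it. get_calibration takes no time and is no camera call.
- order.sign_off(): hands the job in, once; it reports no verdict.
The state is a dict: "clock": time; "joints": joint angles; "qd": joint speeds; "effort": joint torques, N m; "eef_pos": TCP position; "eef_rot": TCP orientation; "wrist_force": force on the tool from outside, world axes, zero at the start; "moment": the same for the moment, N m; "finger_gap": finger opening in mm.
Only numpy, scipy, OpenCV 4.12 (cv2) and the standard library are available. Lean on these libraries where they do the work, as an engineer would, in place of code of your own. Each camera call takes 0.05 s, during which the arm holds its last target.

## Working session

There is one attempt and no reset: what is moved stays moved. The work goes in short steps, Python scripts to look and compute and a shell command to move; the robot and the scene stay as the last step left them, time stands still between calls to the robot, and variables do not carry over. Pictures are saved under pics/ and viewed, and the job is handed in when it is done.

```bash
mkdir -p pics; cat > h.py <<'E'
import numpy as np, cv2
from cell import read_state, imaging, order
def snap(name,fn):
    p,d=imaging.camera(name); cv2.imwrite('pics/'+fn+'.png',p[:,:,::-1]); np.save('pics/'+fn+'.npy',d); return p,d
E
python3 - <<'E'
from h import *
print(read_state())
for n in ('scene','top'):
    snap(n,n+'0'); c=imaging.get_calibration(n); print(n,c)
print(imaging.get_calibration('wrist'))
E
```

```text
{'clock': 0.0, 'joints': array([-1.40561257e+00,  3.00494036e-01,  1.52155703e+00, -4.30269471e-06,
        1.32071276e+00, -6.65922676e-02]), 'qd': array([-1.23580370e-04, -2.29236973e-03, -8.23785735e-05, -1.60626101e-03,
        1.03798223e-03,  6.40536886e-04]), 'effort': array([-8.86130438e-04, -5.31805766e+01, -3.52739453e+01,  7.08010560e-02,
        2.43405683e-02, -9.42661518e-05]), 'eef_pos': array([ 126.29794127, -535.04815836,  212.88392206]), 'eef_rot': array([-1.57072255e+00,  1.16885038e-03, -1.33901919e+00]), 'wrist_force': array([0.16446397, 0.55199782, 0.62206945]), 'moment': array([-0.01781938, -0.0308732 ,  0.00797492]), 'finger_gap': 93.82986294397472}
scene {'mtx': array([[443.89332857,   0.        , 245.89992454],
       [  0.        , 443.89332857, 199.22548499],
       [  0.        ,   0.        ,   1.        ]]), 'world_from_camera': array([[-3.22499595e-01,  7.78428483e-01, -5.38556504e-01,
         1.19044939e+03],
       [ 9.46490605e-01,  2.72541656e-01, -1.72848435e-01,
         1.07475412e+02],
       [ 1.22289366e-02, -5.65482221e-01, -8.24669819e-01,
[... 460 characters left out ...]
89648e+01],
       [ 2.82385132e-02, -1.70904519e-01, -9.84882852e-01,
         8.87493058e+02],
       [ 0.00000000e+00,  0.00000000e+00,  0.00000000e+00,
         1.00000000e+00]])}
{'mtx': array([[297.31863964,   0.        , 254.48087341],
       [  0.        , 297.31863964, 187.75583894],
       [  0.        ,   0.        ,   1.        ]]), 'hand_eye': array([[ 9.99999916e-01, -4.62232863e-06, -4.08712657e-04,
         1.01142262e+00],
       [ 3.93921599e-04, -2.55894722e-01,  9.66704575e-01,
        -1.71164028e+02],
       [-1.09055838e-04, -9.66704656e-01, -2.55894699e-01,
         7.48954677e+01],
       [ 0.00000000e+00,  0.00000000e+00,  0.00000000e+00,
         1.00000000e+00]])}
```

View pics/top0.png

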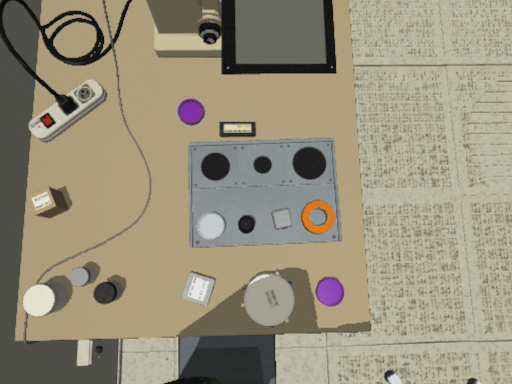

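View pics/scene0.png

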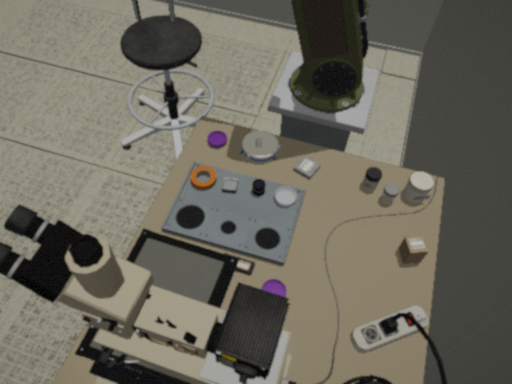

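```bash
cat >> h.py <<'E'
def ray(name,uv,z):
    c=imaging.get_calibration(name); K=c['mtx'];T=c['world_from_camera']
    uv=np.atleast_2d(uv).astype(float)
    d=np.c_[(uv[:,0]-K[0,2])/K[0,0],(uv[:,1]-K[1,2])/K[1,1],np.ones(len(uv))]@T[:3,:3].T
    o=T[:3,3]; s=(z-o[2])/d[:,2]; return (o+d*s[:,None])[:,:2]
E
python3 - <<'E'
from h import *
p=cv2.imread('pics/top0.png'); d=np.load('pics/top0.npy')
cv2.imwrite('pics/topz.png',cv2.resize(p[125:310,180:350],None,fx=4,fy=3.2*1.0,interpolation=cv2.INTER_CUBIC)[:600])
c=imaging.get_calibration('top');K=c['mtx'];T=c['world_from_camera']
v,u=np.mgrid[:384,:512]
P=np.stack([(u-K[0,2])/K[0,0]*d,(v-K[1,2])/K[1,1]*d,d],-1)@T[:3,:3].T+T[:3,3]
Z=P[...,2]; Z[d==0]=0
# pocket floors / objects / tray by depth
for nm,m in (('tray',(Z>12.5)&(Z<20)),('obj',(Z>26)&(Z<60))):
    m=m.astype(np.uint8); m[:120]=0;m[:,:180]=0;m[255:]=0;m[:,345:]=0
    for ct in cv2.findContours(m,cv2.RETR_CCOMP,cv2.CHAIN_APPROX_NONE)[0]:
        a=cv2.contourArea(ct)
        if a<60: continue
        (cx,cy),wh,ang=cv2.minAreaRect(ct); print(nm,a,(cx,cy),wh,ang, ray('top',(cx,cy),16), np.median(Z[ct[:,0,1],ct[:,0,0]]))
for (x,y) in ((215,166),(262,164),(309,163),(210,225),(246,224),(282,218),(318,200),(208,25),(190,30),(185,10)): print((x,y),P[y,x].round())
E
```

```text
tray 195.0 (317.5, 217.0) (16.0, 15.0) 90.0 [[ 514.05597012 -238.62224588]] 16.11662604060598
tray 14749.5 (262.85516357421875, 191.84658813476562) (104.86254119873047, 150.9910125732422) 87.56334686279297 [[ 572.69110533 -118.52984596]] 18.11048498511468
tray 264.5 (245.50003051757812, 224.50003051757812) (18.384775161743164, 18.384777069091797) 45.0 [[500.38297914 -78.58991668]] 16.204209929410126
tray 658.5 (210.50003051757812, 226.00003051757812) (28.991374969482422, 28.991374969482422) 45.0 [[498.52367589  -1.7643705 ]] 16.016410724416573
tray 393.0 (281.7764587402344, 218.4940948486328) (22.56077003479004, 20.608394622802734) 77.47119140625 [[ 512.18016842 -159.0397283 ]] 16.2337316439785
tray 929.0 (317.5000305175781, 217.50001525878906) (33.941123962402344, 33.941123962402344) 45.0 [[ 512.94275634 -238.56989802]] 16.50208811516967
tray 267.0 (262.0, 165.0) (18.384777069091797, 18.384777069091797) 45.0 [[ 634.34041334 -118.03148016]] 15.708539624534751
tray 663.5 (214.75003051757812, 166.75001525878906) (28.991378784179688, 29.698484420776367) 45.0 [[631.81787964 -11.41296401]
[... 413 characters left out ...]
.05978345781136
obj 311.0 (281.9529113769531, 218.78823852539062) (19.306812286376953, 18.439088821411133) 77.47119140625 [[ 511.52043567 -159.41041472]] 31.310523155874876
obj 823.5 (317.7500305175781, 217.25001525878906) (32.526912689208984, 31.819805145263672) 45.0 [[ 513.48916168 -239.15368195]] 33.82393624822578
obj 257.0 (317.5, 217.0) (17.0, 18.0) 0.0 [[ 514.05597012 -238.62224588]] 33.480358059514685
(215, 166) [635. -11.   8.]
(262, 164) [ 638. -118.   10.]
(309, 163) [ 639. -226.   11.]
(210, 225) [499.  -2.  33.]
(246, 224) [499. -80.  48.]
(282, 218) [ 512. -158.   32.]
(318, 200) [ 552. -241.   17.]
(208, 25) [925.  -5. 104.]
(190, 30) [942.  41.  58.]
(185, 10) [941.  40. 134.]
```

View pics/topz.png

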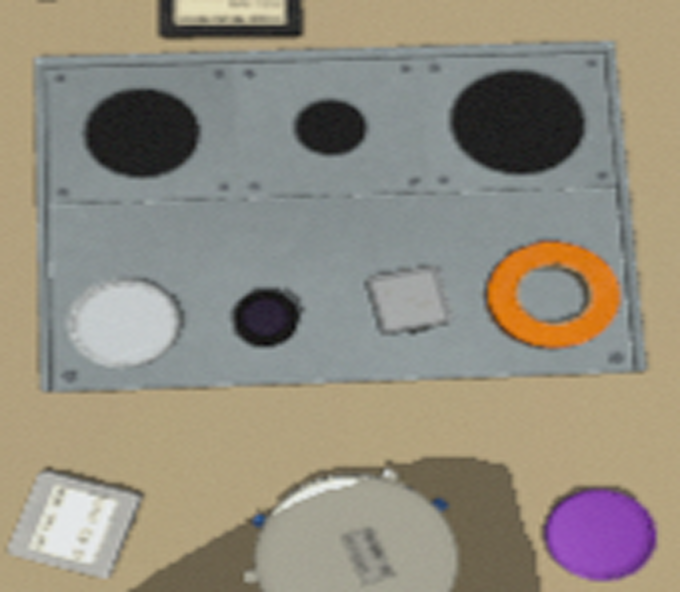

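```bash
cat > meas.py <<'E'
from h import *
def comps(name,m,amin=40):
    n,l,s,c=cv2.connectedComponentsWithStats(m.astype(np.uint8)); return [(s[i,4],c[i],s[i,:4]) for i in range(1,n) if s[i,4]>=amin]
def measure(name,p,d):
    hsv=cv2.cvtColor(p,cv2.COLOR_RGB2HSV); H,S,V=[hsv[...,i].astype(int) for i in range(3)]
    for a,c,b in comps(name,(V<70)): 
        w=ray(name,c,16)[0]
        if 480<w[0]<690 and -290<w[1]<50: print(name,'dark',a,c.round(1),b,'z16',w.round(1),'z50',ray(name,c,50)[0].round(1))
    for a,c,b in comps(name,(S>180)&(H<20)&(V>120)):
        print(name,'orange',a,c.round(1),b,'z35',ray(name,c,35)[0].round(1))
    for a,c,b in comps(name,(S<30)&(V>190)):
        w=ray(name,c,32)[0]
        if 440<w[0]<690 and -290<w[1]<50: print(name,'white',a,c.round(1),b,'z32',w.round(1))
    K=imaging.get_calibration(name);T=K['world_from_camera'];K=K['mtx']
    v,u=np.mgrid[:384,:512]
    P=np.stack([(u-K[0,2])/K[0,0]*d,(v-K[1,2])/K[1,1]*d,d],-1)@T[:3,:3].T+T[:3,3]
    return P
E
python3 - <<'E'
from meas import *
for n in ('top','scene'):
    p=cv2.imread(f'pics/{n}0.png')[...,::-1].copy(); d=np.load(f'pics/{n}0.npy')
    P=measure(n,p,d)
    if n=='top':
        for (x,y) in ((271,298),(255,280),(290,310),(271,320),(222,290),(330,292)): print(P[y,x].round())
    m=(P[...,2]>12.5)&(P[...,2]<24)&(P[...,0]>430)&(P[...,0]<710)&(P[...,1]>-310)&(P[...,1]<70)
    for a,c,b in comps(n,m,3000):
        l=cv2.connectedComponents(m.astype(np.uint8))[1]
    cs=max(cv2.findContours(m.astype(np.uint8),cv2.RETR_EXTERNAL,cv2.CHAIN_APPROX_NONE)[0],key=cv2.contourArea)
    w=ray(n,cs[:,0],17); print('tray rect',cv2.minAreaRect(w.astype(np.float32)))
E
```

```text
top dark 821 [309.  162.7] [293 147  33  32] z16 [ 638.2 -225. ] z50 [ 629.8 -219.3]
top dark 599 [215.1 166.1] [201 153  29  27] z16 [633.4 -12.2] z50 [625.2 -14.8]
top dark 227 [262.1 164.4] [254 157  17  16] z16 [ 635.7 -118.4] z50 [ 627.4 -116.9]
top dark 220 [246.2 223.9] [239 216  16  17] z16 [501.7 -80.1] z50 [498.7 -80.1]
top orange 50 [ 47.  120.2] [ 42 116  10   9] z35 [738.8 358.6]
top orange 518 [317.4 216.8] [302 201  33  32] z35 [ 512.5 -235. ]
top white 446 [211.  225.9] [198 214  25  24] z32 [497.3  -4.3]
[ 343. -130.   30.]
[381. -97.  28.]
[ 318. -169.   26.]
[ 299. -129.   29.]
[360. -25.  -0.]
[ 352. -258.   15.]
tray rect ((574.6161499023438, -119.25343322753906), (236.51641845703125, 332.3967590332031), 1.3025920391082764)
scene dark 187 [258.2 187.6] [252 179  13  18] z16 [489.5 -82.4] z50 [513.3 -75.9]
scene dark 511 [189.8 216.8] [176 205  28  24] z16 [ 640.6 -224.2] z50 [ 659.3 -212.9]
scene dark 144 [228. 227.] [221 221  15  13] z16 [ 636.9 -117.8] z50 [ 655.7 -110.2]
scene dark 397 [267.1 238. ] [255 228  25  21] z16 [634.7 -11.3] z50 [653.6  -7.3]
scene orange 163 [203.3 178.2] [192 167  23  20] z35 [ 522.6 -231.9]
tray rect ((578.9078369140625, -120.40888977050781), (237.91128540039062, 332.3885803222656), 1.3855793476104736)
```

```bash
cat > g.py <<'E'
import sys
from h import *
from scipy.spatial.transform import Rotation as R
a=[float(v) for v in sys.argv[1:]]
s=read_state(); r=R.from_euler('xyz',s['eef_rot'])
print('t',round(s['clock'],2),'pos',s['eef_pos'].round(1),'rot',np.degrees(s['eef_rot']).round(1),'F',s['wrist_force'].round(1),'gap',round(s['finger_gap'],1))
if a:
    rt=R.from_euler('xyz',[-90,0,a[3] if len(a)>3 else 1.35],degrees=True)
    d=r.inv().apply(np.array(a[:3])-s['eef_pos']); w=np.degrees((r.inv()*rt).as_rotvec())
    print('row',d.round(1),w.round(2))
E
python3 g.py 513 -235 140
```

```text
t 0.1 pos [ 126.3 -535.1  213. ] rot [-90.    0.1 -76.7] F [-0.8 -0.8  0.5] gap 94.1
row [-203.1   73.2  445.3] [-4.000e-02 -7.807e+01 -5.000e-02]
```

```bash
python3 -m handwheel '[[[-203,73,445,0,-78,0,1],[-203,73,445,0,-78,0,1],[-203,73,445,0,-78,0,1],[-203,73,445,0,-78,0,1],[-203,73,445,0,-78,0,1]]]'; python3 g.py 513 -235 140
```

```text
clock: 0.52
eef_pos: [290.1, -407.4, 182.2]
eef_rot: [-1.57, 0.0, -0.708]
wrist_force: [-0.0, -0.4, 0.2]
finger_gap: 94.0
t 0.52 pos [ 290.1 -407.4  182.2] rot [-90.    0.  -40.6] F [-0.  -0.4  0.2] gap 94.0
row [ 57.2  42.3 275.9] [-4.000e-02 -4.193e+01 -2.000e-02]
```

```bash
python3 -m handwheel '[[[57,42,276,0,-42,0,1],[57,42,276,0,-42,0,1],[57,42,276,0,-42,0,1],[57,42,276,0,-42,0,1],[57,42,276,0,-42,0,1]]]'; python3 g.py 513 -235 140
```

```text
clock: 0.93
eef_pos: [453.0, -280.7, 151.5]
eef_rot: [-1.57, 0.0, -0.083]
wrist_force: [-0.0, -1.8, 0.4]
finger_gap: 93.7
t 0.93 pos [ 453.  -280.7  151.5] rot [-90.    0.   -4.7] F [-0.  -1.8  0.4] gap 93.7
row [56.  11.5 50.5] [-0.05 -6.09 -0.01]
```

```bash
python3 -m handwheel '[[[56,11.5,50.5,0,-6.1,0,1],[56,11.5,50.5,0,-6.1,0,1],[56,11.5,50.5,0,-6.1,0,1],[56,11.5,50.5,0,-6.1,0,1]]]'; python3 - <<'E'
from h import *
s=read_state(); print(s['eef_pos'],s['eef_rot']); np.save('pics/w1s.npy',np.r_[s['eef_pos'],s['eef_rot']])
snap('wrist','w1')
E
```

```text
clock: 1.27
eef_pos: [513.4, -233.7, 139.0]
eef_rot: [-1.569, 0.002, 0.026]
wrist_force: [0.3, 0.1, -0.1]
finger_gap: 94.2
[ 513.43679728 -233.7118501   139.04186824] [-1.56918174  0.00168753  0.02622428]
```

View pics/w1.png

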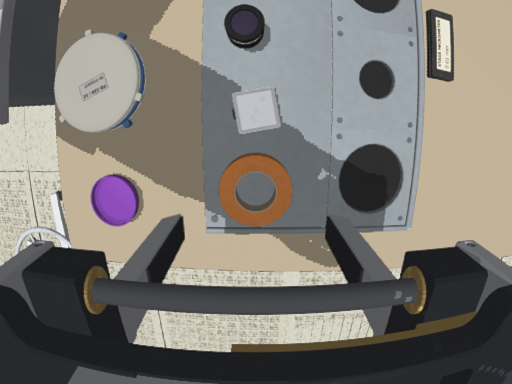

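```bash
cat >> h.py <<'E'
from scipy.spatial.transform import Rotation as R
def wray(uv,z,st):
    c=imaging.get_calibration('wrist');K=c['mtx'];T=c['hand_eye'];uv=np.atleast_2d(uv).astype(float)
    x=(uv-[K[0,2],K[1,2]])/K[0,0]; r=np.hypot(*x.T)[:,None]
    d=np.c_[x/np.maximum(r,1e-9)*np.sin(r),np.cos(r)]
    Rt=R.from_euler('xyz',st[3:6]); o=Rt.apply(T[:3,3])+st[:3]; D=Rt.apply(d@T[:3,:3].T)
    return (o+D*((z-o[2])/D[:,2:3]))[:,:2]
def wshot(fn):
    s=read_state(); st=np.r_[s['eef_pos'],s['eef_rot']]; p,d=snap('wrist',fn); return p,d,st
def circ(mask,z,st,amin=150):
    out=[]
    for ct in cv2.findContours(mask.astype(np.uint8),cv2.RETR_EXTERNAL,cv2.CHAIN_APPROX_NONE)[0]:
        if cv2.contourArea(ct)<amin: continue
        w=wray(ct[:,0],z,st).astype(np.float32)
        A=np.c_[2*w,np.ones(len(w))]; q=np.linalg.lstsq(A,(w**2).sum(1),rcond=None)[0]
        rad=np.sqrt(q[2]+q[0]**2+q[1]**2); (e,er)=cv2.minEnclosingCircle(w)
        out.append((ct[:,0].mean(0).round(),q[:2].round(1),round(float(rad),1),np.round(e,1),round(er,1)))
    return out
def look(p,st):
    hsv=cv2.cvtColor(p,cv2.COLOR_RGB2HSV); H,S,V=[hsv[...,i].astype(int) for i in range(3)]
    for nm,m,z in (('orange35',(S>150)&(H<20)&(V>90),35),('dark16',(V<50),16),('dark50',V<50,50),('white32',(S<30)&(V>180),32)):
        for o in circ(m,z,st):
            if 400<o[1][0]<720 and -300<o[1][1]<60 and o[2]<60: print(nm,*o)
E
python3 - <<'E'
from h import *
st=np.load('pics/w1s.npy'); look(cv2.imread('pics/w1.png')[...,::-1].copy(),st)
E
```

```text
orange35 [255. 190.] [ 514.7 -235.9] 35.1 [ 514.6 -235.8] 35.9
dark16 [369. 178.] [ 637.6 -224.4] 35.3 [ 637.3 -224.1] 36.6
dark16 [375.  79.] [ 635.9 -119.1] 17.6 [ 635.9 -119.2] 18.7
dark16 [245.  26.] [500.1 -73.4] 20.9 [500.8 -73.4] 23.1
dark16 [376.   4.] [637.1 -28.6] 16.5 [637.1 -29.4] 24.7
dark50 [342. 253.] [ 606.7 -295.6] 29.0 [ 607.2 -294.1] 44.8
dark50 [166. 253.] [ 423.3 -299.7] 28.9 [ 423.1 -299. ] 44.9
dark50 [369. 178.] [ 623.2 -217. ] 31.2 [ 622.8 -216.7] 32.4
dark50 [375.  79.] [ 621.6 -123.8] 15.6 [ 621.6 -123.9] 16.5
dark50 [430.  44.] [709.2 -77.8] 35.9 [683.2 -77.1] 35.5
dark50 [245.  26.] [501.5 -83.5] 18.5 [502.1 -83.5] 20.5
dark50 [376.   4.] [622.7 -43.9] 14.6 [622.7 -44.5] 21.9
white32 [256. 110.] [ 513.3 -158.9] 18.2 [ 513.  -158.7] 22.2
white32 [444.  45.] [709.2 -69. ] 20.4 [711.4 -69.2] 29.4
```

```bash
python3 g.py 514.3 -235.7 31
```

```text
t 1.32 pos [ 512.7 -234.8  139.5] rot [-89.9   0.1   1.4] F [-0.7  0.1 -0. ] gap 94.0
row [  1.7 108.5  -1.1] [-0.07  0.05 -0.07]
```

```bash
python3 -m handwheel '[[[1.5,36,-1,0,0,0,1],[1.5,72,-1,0,0,0,1],[1.5,98,-1,0,0,0,1],[1.5,108,-1,0,0,0,1],[1.5,108.5,-1,0,0,0,1]]]'; python3 g.py 514.3 -235.7 31;  python3 - <<'E'
from h import *
p,d,st=wshot('w2'); look(p,st)
E
```

```text
clock: 1.73
eef_pos: [512.5, -236.1, 29.4]
eef_rot: [-1.568, 0.004, 0.023]
wrist_force: [-0.0, -0.3, -0.7]
finger_gap: 94.2
t 1.73 pos [ 512.5 -236.1   29.4] rot [-89.8   0.2   1.3] F [-0.  -0.3 -0.7] gap 94.2
row [ 1.8 -1.6  0.3] [-0.16 -0.04 -0.24]
orange35 [257. 230.] [ 514.6 -235. ] 35.6 [ 514.7 -234.9] 36.8
dark16 [342. 252.] [ 579.  -257.3] 20.0 [ 578.3 -256.8] 30.8
dark16 [167. 252.] [ 448.4 -260.5] 20.0 [ 448.9 -259.9] 31.0
dark16 [420. 267.] [ 653.3 -271.8] 49.8 [ 658.8 -267.9] 78.7
dark16 [240.   3.] [500.8 -88.7] 9.1 [500.7 -90. ] 13.8
dark50 [342. 252.] [ 566.6 -239.9] 16.3 [ 566.1 -239.5] 25.2
dark50 [167. 252.] [ 460.1 -242.6] 16.4 [ 460.5 -242. ] 25.3
dark50 [420. 267.] [ 627.3 -251.7] 40.6 [ 631.8 -248.6] 64.2
dark50 [240.   3.] [ 502.8 -102.4] 7.4 [ 502.8 -103.4] 11.3
white32 [258. 105.] [ 513.3 -159.2] 18.5 [ 513.3 -159. ] 22.4
white32 [507.  27.] [703.3 -76.9] 16.2 [701.7 -76.2] 25.6
white32 [487. 119.] [ 680.6 -152.9] 51.8 [ 680.8 -152.6] 90.7
white32 [334.  13.] [ 555.  -101.8] 9.6 [ 555.3 -101.9] 15.7
white32 [288.  80.] [ 526.2 -141.5] 45.0 [ 522.5 -146. ] 78.8
```

View pics/w2.png

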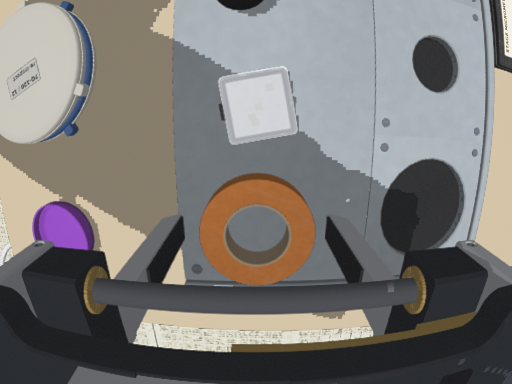

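```bash
python3 -m handwheel '[[[2,-1.5,1,0,0,0,1],[2,-1.5,1,0,0,0,0.6],[2,-1.5,1,0,0,0,0.4],[2,-1.5,1,0,0,0,0.4],[2,-1.5,1,0,0,0,0.4]]]' 5; python3 g.py
```

```text
clock: 2.2
eef_pos: [515.8, -235.4, 33.4]
eef_rot: [-1.57, 0.001, 0.023]
wrist_force: [-1.1, 0.4, 2.5]
finger_gap: 71.0
t 2.2 pos [ 515.8 -235.4   33.4] rot [-89.9   0.1   1.3] F [-1.1  0.4  2.5] gap 71.0
```

```bash
python3 -m handwheel '[[[0,0,0,0,0,0,0.4]]]' 5; python3 g.py;python3 - <<'E'
from h import *
p,d,st=wshot('w3'); look(p,st)
E
```

```text
clock: 2.28
eef_pos: [515.8, -235.4, 33.6]
eef_rot: [-1.57, 0.001, 0.023]
wrist_force: [0.5, 0.5, -0.3]
finger_gap: 70.8
t 2.28 pos [ 515.8 -235.4   33.6] rot [-89.9   0.    1.3] F [ 0.5  0.5 -0.3] gap 70.8
orange35 [255. 228.] [ 516.5 -235.2] 35.6 [ 516.4 -235. ] 36.9
dark16 [322. 253.] [ 567.9 -259.6] 18.7 [ 566.2 -259.3] 29.7
dark16 [187. 252.] [ 466.  -261.6] 18.6 [ 468.  -261.5] 29.7
dark16 [397. 266.] [ 634.3 -276.9] 46.7 [ 634.1 -276.8] 73.9
dark16 [235.   5.] [500.8 -86.2] 10.7 [500.9 -87.9] 15.1
dark50 [322. 253.] [ 558.3 -242. ] 15.3 [ 556.9 -241.7] 24.4
dark50 [187. 252.] [ 474.7 -243.6] 15.2 [ 476.4 -243.6] 24.4
dark50 [397. 266.] [ 612.8 -256.2] 38.3 [ 612.6 -256.1] 60.6
dark50 [235.   5.] [503.3 -99.8] 8.8 [ 503.3 -101.2] 12.4
white32 [504.  28.] [705.1 -76.1] 18.1 [704.8 -75. ] 27.0
white32 [480. 120.] [ 693.1 -152.9] 54.5 [ 681.3 -153. ] 92.3
white32 [280.  75.] [ 533.1 -133. ] 51.4 [ 524.3 -143. ] 79.0
```

View pics/w3.png

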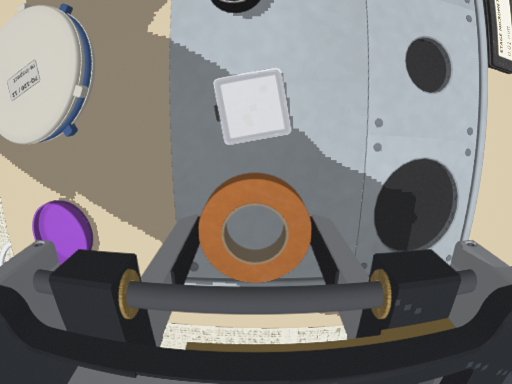

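```bash
python3 g.py 638.3 -224.8 32; python3 -m handwheel '[[[10,1.5,0,0,0,0,0.4],[22,1.5,1,0,0,0,0.4],[34,1.5,2,0,0,0,0.4],[46,1.5,3,0,0,0,0.4],[50,1.5,4,0,0,0,0.4]]]' 5; python3 g.py 638.3 -224.8 32
```

```text
t 2.33 pos [ 515.8 -235.5   33.7] rot [-89.9   0.    1.3] F [0.3 0.  0.3] gap 70.9
row [122.7   1.6   7.8] [-0.05 -0.02 -0.04]
clock: 2.75
eef_pos: [566.8, -230.3, 32.4]
eef_rot: [-1.57, 0.0, 0.024]
wrist_force: [-4.4, -1.5, 6.7]
finger_gap: 71.2
t 2.75 pos [ 566.8 -230.3   32.4] rot [-90.    0.    1.4] F [-4.4 -1.5  6.7] gap 71.2
row [71.6  0.4  3.8] [-0.02  0.01 -0.01]
```

```bash
python3 -m handwheel '[[[12,-0.5,1,0,0,0,0.4],[26,-0.5,2,0,0,0,0.4],[40,-0.5,3,0,0,0,0.4],[52,-0.5,4,0,0,0,0.4],[55,-0.5,4,0,0,0,0.4]]]' 5; python3 g.py 638.3 -224.8 32;python3 - <<'E'
from h import *
p,d,st=wshot('w4'); look(p,st)
E
```

```text
clock: 3.17
eef_pos: [622.6, -224.5, 32.7]
eef_rot: [-1.57, -0.0, 0.024]
wrist_force: [-0.8, -0.4, -0.1]
finger_gap: 70.9
t 3.17 pos [ 622.6 -224.5   32.7] rot [-90.   -0.    1.4] F [-0.8 -0.4 -0.1] gap 70.9
row [15.7  0.7 -0.7] [-0.03  0.05  0.  ]
orange35 [255. 229.] [ 623.4 -224.2] 35.8 [ 623.3 -223.9] 37.0
dark16 [321. 253.] [ 677.2 -247.1] 18.9 [ 673.2 -247.9] 29.8
dark16 [187. 252.] [ 573.  -250.4] 18.6 [ 573.9 -249.8] 29.6
dark16 [255. 227.] [ 623.4 -229.2] 16.7 [ 623.4 -227.5] 18.8
dark16 [301. 189.] [ 649.3 -207.5] 20.2 [ 651.4 -205.5] 29.1
dark16 [118. 120.] [ 523.9 -156.6] 13.4 [ 528.3 -155.6] 19.9
dark16 [90. 23.] [501.4 -81.8] 14.3 [499. -80.] 18.8
dark16 [63. 16.] [479.4 -68.2] 20.0 [479.5 -67.8] 25.4
dark50 [321. 253.] [ 667.1 -229.7] 15.5 [ 663.8 -230.3] 24.4
dark50 [187. 252.] [ 581.7 -232.4] 15.2 [ 582.5 -231.9] 24.3
dark50 [255. 227.] [ 623. -215.] 13.7 [ 623.  -213.7] 15.4
dark50 [301. 189.] [ 644.2 -197.3] 16.6 [ 645.9 -195.6] 23.9
dark50 [118. 120.] [ 541.5 -155.5] 11.0 [ 545.1 -154.7] 16.3
dark50 [90. 23.] [523.1 -94.3] 11.7 [521.1 -92.9] 15.4
dark50 [63. 16.] [505.1 -83.2] 16.4 [505.1 -82.9] 20.8
white32 [ 79. 241.] [ 496.1 -242.1] 18.6 [ 498.1 -240.2] 27.5
white32 [ 89. 122.] [ 513.7 -159.3] 21.6 [ 513.4 -158.7] 26.4
white32 [404.  19.] [715.9 -85.3] 13.0 [715.  -84.1] 17.7
white32 [363.  87.] [ 693.3 -131.5] 33.2 [ 687.  -131.6] 55.2
white32 [289.  75.] [ 642.2 -126.7] 50.7 [ 638.9 -131.9] 67.9
white32 [158.  39.] [ 561.8 -105.8] 31.4 [ 559.4 -108.4] 44.9
```

View pics/w4.png

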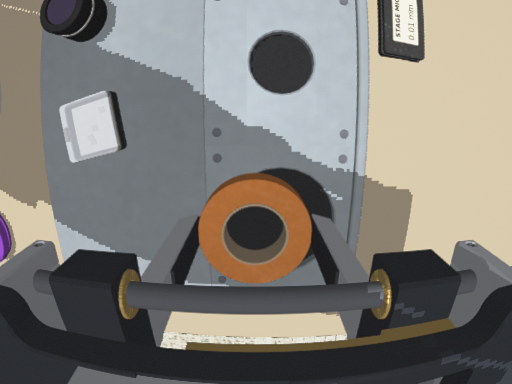

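```bash
python3 -m handwheel '[[[8,-0.3,-0.5,0,0,0,0.4],[15,-0.3,-0.7,0,0,0,0.4],[15.3,-0.3,-0.7,0,0,0,0.4],[15.3,-0.3,-0.7,0,0,0,0.4]]]' 5; python3 g.py 638.3 -224.8 32;python3 - <<'E'
from h import *
p,d,st=wshot('w5'); look(p,st)
E
```

```text
clock: 3.55
eef_pos: [637.2, -225.0, 32.6]
eef_rot: [-1.57, 0.001, 0.024]
wrist_force: [-0.3, 0.2, 1.0]
finger_gap: 70.9
t 3.55 pos [ 637.2 -225.    32.6] rot [-90.    0.    1.4] F [-0.3  0.2  1. ] gap 70.9
row [1.1 0.6 0.2] [-0.04  0.05 -0.04]
orange35 [255. 228.] [ 637.9 -224.5] 35.8 [ 637.9 -224.2] 37.1
dark16 [322. 252.] [ 689.1 -248.6] 18.6 [ 688.5 -247.8] 29.6
dark16 [187. 252.] [ 587.7 -250.7] 18.5 [ 589.3 -250.6] 29.7
dark16 [255. 227.] [ 638.  -229.6] 16.7 [ 638.  -227.9] 18.8
dark16 [266. 182.] [ 639.4 -224.9] 36.1 [ 642.4 -211.3] 34.4
dark16 [ 99. 120.] [ 524.  -156.5] 13.3 [ 527.1 -155.6] 20.0
dark16 [74. 24.] [501.3 -81. ] 14.7 [498.9 -80. ] 19.0
dark16 [46. 18.] [476.8 -67.6] 20.7 [477.3 -66.9] 26.2
dark50 [322. 252.] [ 679.5 -231. ] 15.3 [ 679.  -230.4] 24.3
dark50 [187. 252.] [ 596.4 -232.7] 15.1 [ 597.7 -232.6] 24.3
dark50 [255. 227.] [ 637.7 -215.5] 13.7 [ 637.6 -214.1] 15.4
dark50 [266. 182.] [ 638.8 -211.6] 29.6 [ 641.2 -200.5] 28.1
dark50 [ 99. 120.] [ 544.2 -155.5] 10.9 [ 546.8 -154.9] 16.3
dark50 [74. 24.] [525.7 -93.8] 12.0 [523.7 -93. ] 15.6
dark50 [46. 18.] [505.6 -82.8] 16.9 [506.  -82.2] 21.4
white32 [ 70. 240.] [ 502.9 -238.4] 21.0 [ 506.4 -233.7] 31.4
white32 [ 66. 125.] [ 515.1 -159. ] 20.1 [ 513.4 -158.8] 26.5
white32 [387.  15.] [716.6 -87.1] 12.0 [716.4 -85.9] 16.2
white32 [341.  85.] [ 685.8 -132.5] 31.3 [ 688.6 -131.9] 52.6
white32 [268.  71.] [ 643.3 -125.2] 48.9 [ 638.1 -132.3] 67.4
white32 [138.  33.] [ 562.6 -100.8] 30.0 [ 559.6 -102.4] 43.4
```

View pics/w5.png

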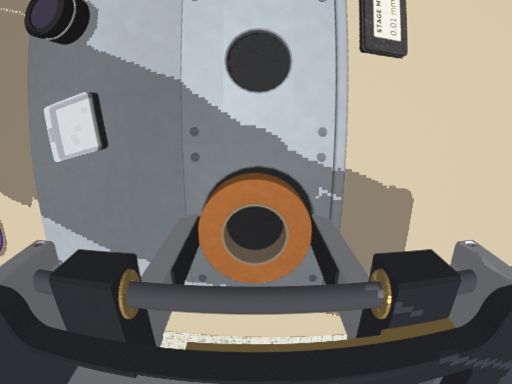

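```bash
python3 -m handwheel '[[[1.2,0,0,0,0,0,0.4],[1.2,0,0,0,0,0,0.4],[1.2,0,0,0,0,0,0.64],[1.2,0,0,0,0,0,0.64],[1.2,0,0,0,0,0,0.64]]]'; python3 g.py 638.3 -224.8 32;python3 - <<'E'
from h import *
p,d,st=wshot('w6'); look(p,st)
m=lambda u,v:d[v,u]
print(d[180:182,255],d[228,210],np.load('pics/w5.npy')[228,210],np.load('pics/w5.npy')[180:182,255])
E
```

```text
clock: 4.02
eef_pos: [638.2, -225.0, 32.7]
eef_rot: [-1.57, 0.001, 0.024]
wrist_force: [0.2, 0.1, 0.2]
finger_gap: 76.8
t 4.02 pos [ 638.2 -225.    32.7] rot [-90.    0.    1.4] F [0.2 0.1 0.2] gap 76.8
row [0.1 0.7 0.2] [-0.04  0.04 -0.03]
orange35 [254. 224.] [ 638.4 -221.2] 34.1 [ 638.4 -220.9] 35.2
dark16 [327. 252.] [ 693.6 -248.3] 19.2 [ 693. -248.] 30.4
dark16 [182. 252.] [ 585.1 -250.9] 19.2 [ 585.7 -250.6] 30.2
dark16 [254. 223.] [ 638.4 -226.5] 16.2 [ 638.3 -225.2] 18.1
dark16 [263. 183.] [ 639.4 -224.5] 36.4 [ 641.1 -215.7] 35.6
dark16 [ 98. 120.] [ 525.  -156.2] 12.9 [ 527.3 -155.6] 20.0
dark16 [73. 24.] [501.5 -81. ] 14.6 [499.1 -80. ] 18.8
dark16 [45. 18.] [476.6 -67.7] 20.7 [477.1 -66.9] 26.2
dark50 [327. 252.] [ 683.4 -230.8] 15.7 [ 682.9 -230.5] 24.9
dark50 [182. 252.] [ 594.5 -232.9] 15.7 [ 594.9 -232.6] 24.7
dark50 [254. 223.] [ 638.1 -212.9] 13.3 [ 638.1 -211.9] 14.9
dark50 [263. 183.] [ 639.  -211.3] 29.8 [ 640.4 -204. ] 29.1
dark50 [ 98. 120.] [ 545.3 -155.4] 10.6 [ 547.1 -154.8] 16.4
dark50 [73. 24.] [526.  -93.7] 11.9 [524.1 -93. ] 15.4
dark50 [45. 18.] [505.6 -82.9] 16.9 [506.  -82.2] 21.5
white32 [ 71. 239.] [ 504.2 -237.4] 21.1 [ 507.3 -233.3] 32.3
white32 [ 66. 126.] [ 515.2 -159. ] 20.1 [ 513.6 -158.7] 26.2
white32 [386.  15.] [716.5 -87.3] 11.6 [716.6 -86. ] 16.2
white32 [340.  84.] [ 684.3 -132.2] 31.0 [ 686.8 -131.8] 52.3
white32 [266.  71.] [ 643.5 -125.5] 49.0 [ 638.1 -133.1] 67.8
white32 [137.  31.] [ 561.9 -100.3] 30.2 [ 557.9 -102.2] 44.9
[183.20924 183.44122] 190.95018 181.70665 [174.44115 174.2551 ]
```

View pics/w6.png

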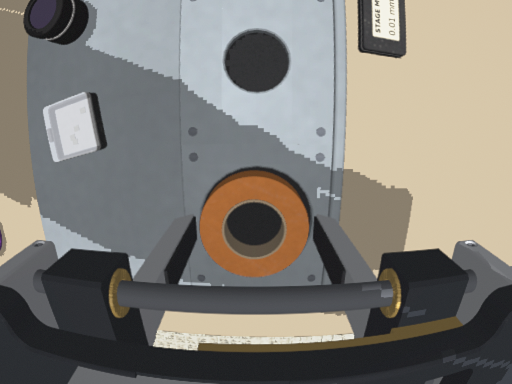

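```bash
python3 -m handwheel '[[[0,-35,0,0,0,0,0.7],[0,-70,0,0,0,0,1],[0,-90,0,0,0,0,1],[-30,-90,30,0,0,0,1],[-60,-90,60,0,0,0,1]]]'; python3 g.py 497.5 -4 125
```

```text
clock: 4.48
eef_pos: [578.2, -167.9, 123.9]
eef_rot: [-1.571, -0.003, 0.023]
wrist_force: [0.1, 0.4, -0.3]
finger_gap: 93.9
t 4.48 pos [ 578.2 -167.9  123.9] rot [-90.   -0.1   1.3] F [ 0.1  0.4 -0.3] gap 93.9
row [-76.9  -1.4 165.7] [ 0.03 -0.04  0.15]
```

```bash
python3 -m handwheel '[[[-18,-1,36,0,0,0,1],[-36,-1,72,0,0,0,1],[-54,-1,108,0,0,0,1],[-70,-1,145,0,0,0,1],[-77,-1,166,0,0,0,1]]]'; python3 - <<'E'
from h import *
p,d,st=wshot('w7'); look(p,st)
p,d=snap('top','top1')
E
python3 g.py
```

```text
clock: 4.9
eef_pos: [495.4, -1.1, 124.8]
eef_rot: [-1.571, -0.002, 0.024]
wrist_force: [-0.2, 1.1, 0.5]
finger_gap: 94.1
dark16 [257. 252.] [500.9 -78.8] 14.3 [501.  -79.1] 17.2
dark16 [383. 198.] [632.6 -10.8] 29.4 [633.2 -11.1] 30.9
dark50 [257. 252.] [500.  -60.4] 12.6 [500.1 -60.6] 15.1
dark50 [383. 198.] [615.8  -0.7] 25.8 [616.3  -0.9] 27.2
white32 [266. 321.] [ 512.8 -153.9] 14.6 [ 513.3 -152.6] 19.3
white32 [444. 233.] [711.6 -44.4] 13.2 [711.6 -44.6] 19.2
white32 [259. 193.] [500.1  -1.2] 27.4 [500.1  -2.5] 29.0
t 5.0 pos [496.4  -1.2 125.1] rot [-90.   -0.2   1.5] F [ 0.2 -0.1 -0.7] gap 94.0
```

View pics/w7.png

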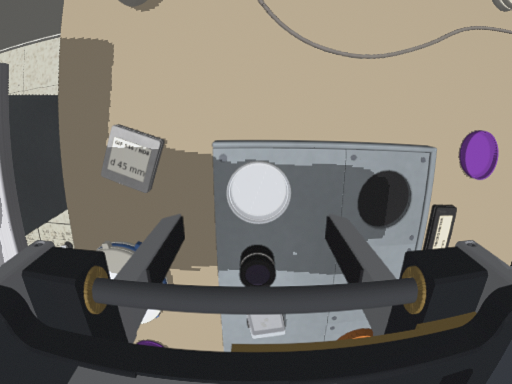

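View pics/top1.png

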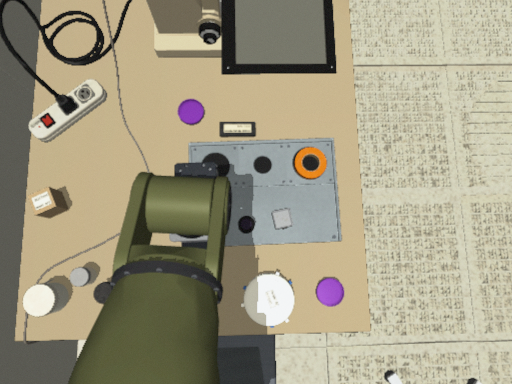

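```bash
python3 g.py 500 -2 31.5
```

```text
t 5.0 pos [496.4  -1.2 125.1] rot [-90.   -0.2   1.5] F [ 0.2 -0.1 -0.7] gap 94.0
row [ 3.3 93.6 -0.9] [0.02 0.15 0.17]
```

```bash
python3 -m handwheel '[[[3.3,35,-1,0,0.1,0.1,1],[3.3,65,-1,0,0.1,0.1,1],[3.3,85,-1,0,0.1,0.1,1],[3.3,93,-1,0,0.1,0.1,1],[3.3,93.5,-1,0,0.1,0.1,1]]]'; python3 - <<'E'
from h import *
p,d,st=wshot('w8'); look(p,st)
E
python3 g.py 500 -2 31
```

```text
clock: 5.42
eef_pos: [499.5, -2.7, 30.2]
eef_rot: [-1.571, 0.001, 0.024]
wrist_force: [-0.1, 0.1, -0.2]
finger_gap: 94.3
dark16 [251. 332.] [ 500.  -100.2] 19.4 [ 499.1 -103.2] 24.0
dark50 [251. 332.] [499.7 -68.8] 15.9 [499.  -71.2] 19.6
white32 [254. 230.] [5.01e+02 5.00e-01] 26.6 [500.2  -2.2] 29.0
t 5.47 pos [500.2  -2.6  31.6] rot [-90.   -0.    1.4] F [-0.4  0.4  0.3] gap 94.1
row [-0.2  0.6  0.6] [0.02 0.02 0.04]
```

View pics/w8.png

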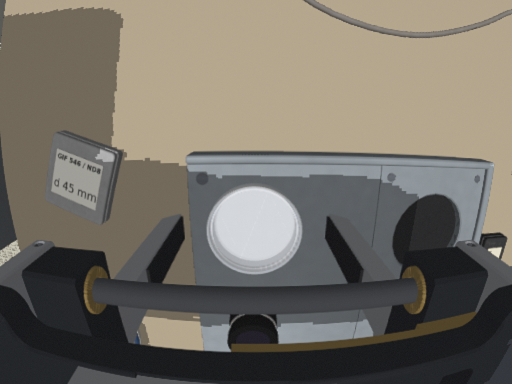

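```bash
python3 -m handwheel '[[[0,0.5,0.4,0,0,0,0.4],[0,0.5,0.4,0,0,0,0.3],[0,0.5,0.4,0,0,0,0.15],[0,0.5,0.4,0,0,0,0.15],[0,0.5,0.4,0,0,0,0.15]]]' 5; python3 g.py 634 -11.8 31.5;  python3 - <<'E'
from h import *
p,d,st=wshot('w9'); look(p,st)
E
```

```text
clock: 5.88
eef_pos: [500.4, -2.2, 31.6]
eef_rot: [-1.571, -0.001, 0.024]
wrist_force: [0.4, 0.6, -0.1]
finger_gap: 63.9
t 5.88 pos [500.4  -2.2  31.6] rot [-90.   -0.1   1.4] F [ 0.4  0.6 -0.1] gap 63.9
row [133.3   0.3 -12.7] [0.02 0.02 0.09]
dark16 [251. 331.] [500.8 -99.8] 19.2 [ 500.9 -102.8] 23.1
dark16 [262. 272.] [508.6 -37. ] 48.0 [512.9 -54.9] 77.5
dark16 [406. 276.] [632.3 -52.2] 53.8 [627.1 -52.4] 72.7
dark50 [251. 331.] [500.5 -68.6] 15.7 [500.5 -71.1] 18.9
dark50 [262. 272.] [506.8 -17.2] 39.2 [510.4 -31.9] 63.4
dark50 [406. 276.] [608.  -29.7] 44.0 [603.7 -29.8] 59.4
white32 [243. 240.] [500.5  -2. ] 28.1 [499.9  -2.6] 29.6
```

View pics/w9.png

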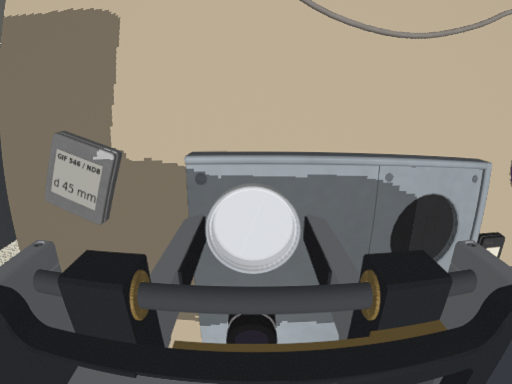

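Gap still 63.9: fingers are not yet closed. Let them finish, then slide.

```bash
python3 -m handwheel '[[[0,0.3,0,0,0,0,0.15],[0,0.3,0,0,0,0,0.15],[0,0.3,0,0,0,0,0.15]]]' 5; python3 g.py 634 -11.8 31.5
```

```text
clock: 6.18
eef_pos: [500.4, -2.2, 31.3]
eef_rot: [-1.571, -0.001, 0.024]
wrist_force: [-0.9, 0.5, 4.7]
finger_gap: 58.3
t 6.18 pos [500.4  -2.2  31.3] rot [-90.   -0.1   1.4] F [-0.9  0.5  4.7] gap 58.3
row [133.3   0.  -12.8] [0.02 0.02 0.08]
```

```bash
python3 -m handwheel '[[[8,-0.2,-1,0,0,0,0.15],[20,-0.2,-2,0,0,0,0.15],[34,-0.2,-4,0,0,0,0.15],[48,-0.2,-5,0,0,0,0.15],[60,-0.2,-6,0,0,0,0.15]]]' 5; python3 g.py 634 -11.8 31.5
```

```text
clock: 6.6
eef_pos: [561.8, -6.9, 31.5]
eef_rot: [-1.571, -0.002, 0.024]
wrist_force: [0.4, 0.3, -0.7]
finger_gap: 58.2
t 6.6 pos [561.8  -6.9  31.5] rot [-90.   -0.1   1.4] F [ 0.4  0.3 -0.7] gap 58.2
row [72.1  0.1 -6.6] [0.03 0.02 0.1 ]
```

```bash
python3 -m handwheel '[[[12,0,-1,0,0,0,0.15],[24,0,-2,0,0,0,0.15],[38,0,-4,0,0,0,0.15],[50,0,-6,0,0,0,0.15],[57,0,-6.5,0,0,0,0.15]]]' 5; python3 g.py 634 -11.8 31.5;  python3 - <<'E'
from h import *
p,d,st=wshot('w10'); look(p,st)
E
```

```text
clock: 7.02
eef_pos: [620.1, -12.2, 31.3]
eef_rot: [-1.571, -0.002, 0.024]
wrist_force: [-2.0, 0.6, 2.2]
finger_gap: 58.3
t 7.02 pos [620.1 -12.2  31.3] rot [-90.   -0.1   1.4] F [-2.   0.6  2.2] gap 58.3
row [13.9 -0.2  0.1] [0.03 0.01 0.12]
dark16 [271. 334.] [ 637.  -112.6] 15.1 [ 636.8 -114.2] 18.7
dark16 [198. 255.] [580.9 -39.5] 18.9 [579.1 -37.6] 30.1
dark16 [303. 230.] [641.5 -28.4] 37.2 [653.8 -23.9] 52.6
dark50 [271. 334.] [633.6 -80.8] 12.3 [633.5 -82.1] 15.3
dark50 [389. 287.] [718.  -46.5] 40.1 [717.2 -46.6] 53.7
dark50 [198. 255.] [587.7 -21. ] 15.5 [586.3 -19.5] 24.6
dark50 [303. 230.] [637.3 -12. ] 30.4 [647.3  -8.3] 43.0
white32 [254. 232.] [620.7 -10.3] 27.0 [620.  -11.2] 28.3
white32 [192. 160.] [583.   32.6] 6.2 [583.2  32.6] 8.7
```

View pics/w10.png

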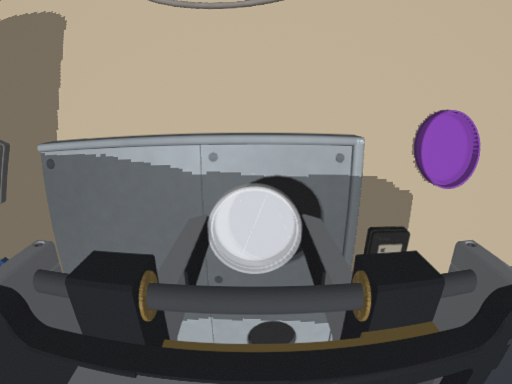

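```bash
python3 -m handwheel '[[[7,-0.2,0,0,0,0,0.15],[13,-0.2,0,0,0,0,0.15],[13.5,-0.2,0,0,0,0,0.15],[13.5,-0.2,0,0,0,0,0.15]]]' 5; python3 g.py 634 -11.8 31.5;  python3 - <<'E'
from h import *
p,d,st=wshot('w11'); look(p,st); cv2.imwrite('pics/w11z.png',cv2.resize(p[150:350,150:370,::-1],None,fx=3,fy=3))
# pocket edge visible
g=p[:,:,:].mean(2); print(g[160:200:2,254].round()) ; 
E
```

```text
clock: 7.4
eef_pos: [633.9, -11.8, 31.4]
eef_rot: [-1.571, -0.002, 0.024]
wrist_force: [-0.7, 0.0, 0.2]
finger_gap: 58.8
t 7.4 pos [633.9 -11.8  31.4] rot [-90.   -0.1   1.4] F [-0.7  0.   0.2] gap 58.8
row [ 0.1 -0.1  0. ] [0.03 0.02 0.12]
dark16 [255. 334.] [ 637.3 -112.5] 15.0 [ 637.4 -114.7] 18.5
dark16 [193. 261.] [576.5 -35.8] 27.0 [586.1 -37.9] 33.4
dark16 [286. 226.] [635.3 -39.5] 52.0 [658.1 -26.8] 59.1
dark50 [255. 334.] [636.4 -80.7] 12.3 [636.5 -82.5] 15.1
dark50 [193. 261.] [586.7 -18. ] 22.1 [594.5 -19.7] 27.3
dark50 [286. 226.] [634.8 -21. ] 42.5 [653.4 -10.6] 48.4
white32 [248. 243.] [634.9 -11.4] 27.4 [634.3 -12.2] 29.5
[165. 165. 165. 166. 166. 165. 163. 157.  74.  30.  29.  36.  96. 140.
 211. 219. 210. 209. 209. 210.]
```

View pics/w11z.png

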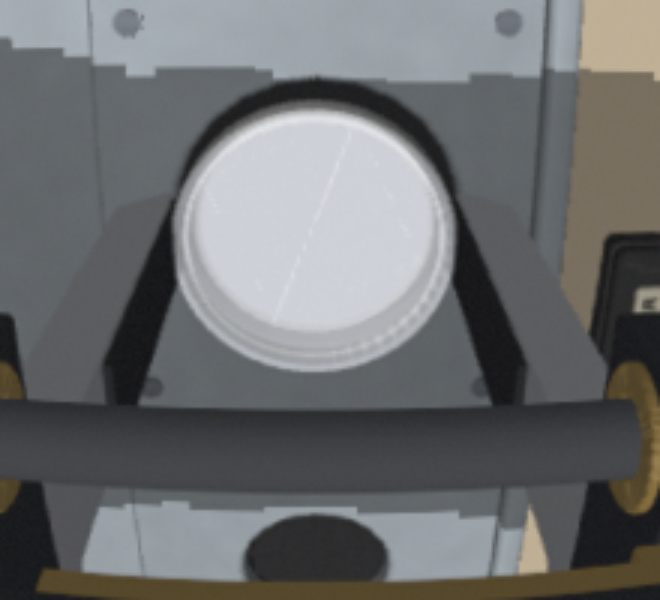

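```bash
python3 -m handwheel '[[[0.3,0,0,0,0,0,0.15],[0.3,0,0,0,0,0,0.4],[0.3,0,0,0,0,0,0.4],[0.3,0,0,0,0,0,0.4],[0.3,0,0,0,0,0,0.4]]]'; python3 g.py;  python3 - <<'E'
from h import *
p,d,st=wshot('w12'); look(p,st); print(d[225,250],np.load('pics/w11.npy')[225,250]); cv2.imwrite('pics/w12z.png',cv2.resize(p[150:350,150:370,::-1],None,fx=3,fy=3))
E
```

```text
clock: 7.87
eef_pos: [633.9, -11.8, 31.5]
eef_rot: [-1.571, -0.002, 0.024]
wrist_force: [0.4, -0.2, 0.2]
finger_gap: 65.8
t 7.87 pos [633.9 -11.8  31.5] rot [-90.   -0.1   1.4] F [ 0.4 -0.2  0.2] gap 65.8
dark16 [255. 334.] [ 637.2 -112.6] 15.0 [ 637.1 -114.2] 18.7
dark16 [311. 270.] [673.5 -44.6] 24.6 [675.6 -44.5] 37.6
dark16 [191. 258.] [591. -41.] 20.6 [587.2 -37.7] 31.5
dark16 [259. 190.] [634.7 -11.9] 30.9 [635.8  -5.2] 30.6
dark50 [255. 334.] [636.3 -80.8] 12.3 [636.2 -82.1] 15.3
dark50 [311. 270.] [666.  -25.2] 20.1 [667.7 -25.1] 30.8
dark50 [191. 258.] [598.6 -22.2] 16.8 [595.4 -19.6] 25.7
dark50 [259. 190.] [634.2   1.5] 25.3 [635.2   7. ] 25.1
white32 [259. 226.] [634.6  -5.5] 24.7 [634.5  -7.1] 26.5
191.00179 181.60852
```

View pics/w12z.png

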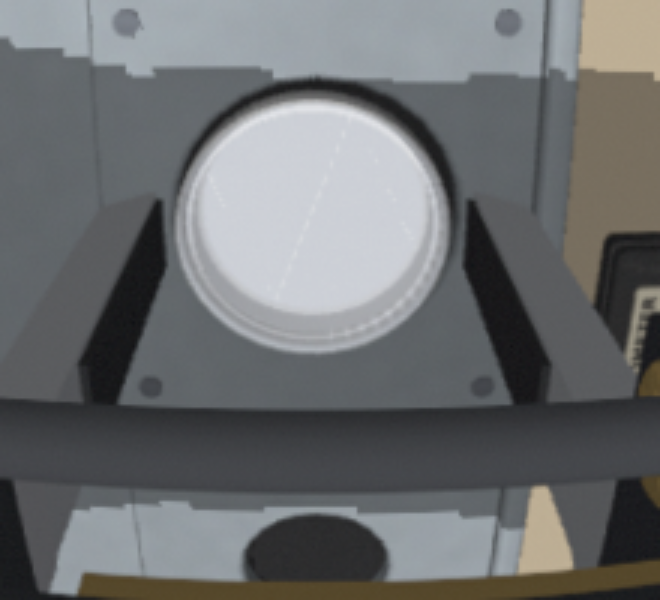

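```bash
python3 -m handwheel '[[[0,-35,0,0,0,0,0.5],[0,-70,0,0,0,0,0.5],[0,-95,0,0,0,0,0.5],[-30,-95,-15,0,0,0,0.5],[-60,-95,-30,0,0,0,0.5]]]'; python3 g.py 500 -80 125
```

```text
clock: 8.33
eef_pos: [574.7, -43.1, 127.7]
eef_rot: [-1.572, -0.005, 0.025]
wrist_force: [0.6, -0.6, 1.3]
finger_gap: 70.4
t 8.33 pos [574.7 -43.1 127.7] rot [-90.1  -0.3   1.4] F [ 0.6 -0.6  1.3] gap 70.4
row [-75.7   2.4 -35. ] [0.06 0.09 0.3 ]
```

```bash
python3 -m handwheel '[[[-25,2,-12,0,0,0.2,0.5],[-50,2,-24,0,0,0.2,0.5],[-70,2,-34,0,0,0.2,0.5],[-75.5,2,-35,0,0,0.2,0.5],[-75.5,2,-35,0,0,0.2,0.5]]]'; python3 - <<'E'
from h import *
p,d,st=wshot('w13'); look(p,st)
E
python3 g.py 500 -80 35
```

```text
clock: 8.75
eef_pos: [499.6, -80.4, 125.8]
eef_rot: [-1.572, -0.002, 0.024]
wrist_force: [0.3, -0.1, 0.4]
finger_gap: 70.7
dark16 [322. 258.] [ 573.4 -158.7] 31.3 [ 580.  -153.1] 47.5
dark16 [187. 254.] [ 427.1 -157.4] 29.4 [ 426.2 -156.3] 46.7
dark16 [378. 222.] [ 635.1 -116.7] 17.3 [ 635.2 -117.3] 19.0
dark16 [255. 192.] [501.  -85.9] 21.1 [500.3 -85.7] 23.2
dark50 [322. 258.] [ 564.2 -140.3] 27.5 [ 570.1 -135.3] 41.8
dark50 [187. 254.] [ 435.6 -139.1] 25.8 [ 434.9 -138.2] 41.1
dark50 [378. 222.] [ 618.5 -103.3] 15.2 [ 618.6 -103.9] 16.7
dark50 [255. 192.] [500.6 -76.3] 18.6 [500.  -76.1] 20.4
white32 [241. 274.] [ 494.9 -164.4] 25.6 [ 497.9 -164.2] 39.0
white32 [265. 261.] [ 513.  -153.8] 17.3 [ 513.  -153.8] 21.1
white32 [451. 176.] [708.3 -58.8] 20.3 [709.8 -58.9] 29.7
white32 [391. 122.] [626.1 -11.6] 25.4 [627.7 -11.5] 27.3
white32 [247. 107.] [494.4  -4.1] 30.6 [495.2  -5.9] 53.4
t 8.8 pos [500.5 -80.1 125.8] rot [-90.1  -0.2   1.4] F [ 0.5  1.  -0.4] gap 70.6
row [-0.8 90.8  0.2] [0.06 0.05 0.16]
```

View pics/w13.png

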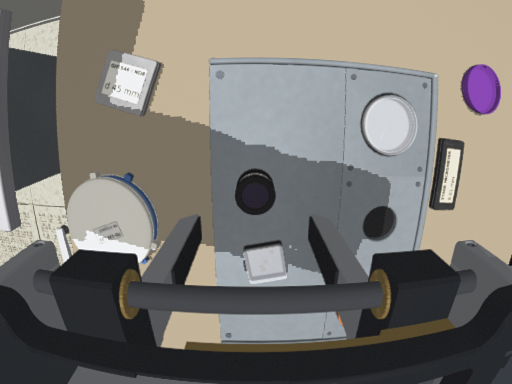

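```bash
python3 -m handwheel '[[[-0.5,35,0.3,0,0,0.1,0.5],[-0.5,65,0.3,0,0,0.1,0.3],[-0.5,85,0.3,0,0,0.1,0.2],[-0.5,92.5,0.3,0,0,0.1,0.1],[-0.5,92.5,0.3,0,0,0.1,0]]]'; python3 - <<'E'
from h import *
p,d,st=wshot('w14'); look(p,st)
E
python3 g.py 500 -79.7 32
```

```text
clock: 9.22
eef_pos: [500.2, -79.3, 31.8]
eef_rot: [-1.571, 0.002, 0.025]
wrist_force: [-0.5, -0.0, -0.0]
finger_gap: 48.8
dark16 [368. 291.] [ 599.9 -142.4] 36.9 [ 600.  -146.6] 54.1
dark16 [142. 291.] [ 405.5 -147.7] 37.1 [ 405.4 -151.2] 54.2
dark16 [301. 252.] [ 535.  -102.9] 17.4 [ 535.3 -102.4] 28.5
dark16 [208. 252.] [ 468.4 -104.7] 17.4 [ 467.3 -104.1] 28.6
dark16 [254. 240.] [501.  -93.8] 21.7 [500.9 -93.8] 22.9
dark16 [255. 209.] [500.9 -79.8] 15.7 [500.9 -77.7] 17.3
dark50 [457. 377.] [ 712.4 -243.8] 19.5 [ 712.7 -243.7] 28.4
dark50 [368. 291.] [ 581.6 -117.5] 30.2 [ 581.6 -121. ] 44.2
dark50 [142. 291.] [ 422.5 -121.8] 30.3 [ 422.5 -124.7] 44.4
dark50 [301. 252.] [528.4 -85.2] 14.3 [528.7 -84.7] 23.3
dark50 [208. 252.] [474.  -86.7] 14.3 [473.1 -86.2] 23.4
dark50 [254. 240.] [500.6 -77.7] 17.7 [500.6 -77.7] 18.7
dark50 [255. 209.] [500.5 -66.3] 12.9 [500.6 -64.6] 14.1
white32 [271. 324.] [ 513.8 -155.1] 15.3 [ 513.9 -153.7] 20.3
white32 [260. 333.] [ 507.1 -153.3] 32.4 [ 508.7 -160.2] 47.0
white32 [428. 314.] [ 651.1 -158.9] 13.1 [ 648.9 -161.3] 19.9
white32 [503. 202.] [701.8 -57.8] 18.0 [702.  -57.3] 29.0
white32 [444. 159.] [623.5 -28.4] 55.5 [623.8 -36.2] 84.9
white32 [291. 106.] [5.221e+02 3.000e-01] 52.6 [519.   -5.7] 70.5
t 9.27 pos [500.8 -79.5  33.3] rot [-90.1  -0.    1.4] F [ 0.3 -1.  -0.6] gap 47.6
row [-0.9  1.3 -0.1] [0.05 0.08 0.02]
```

View pics/w14.png

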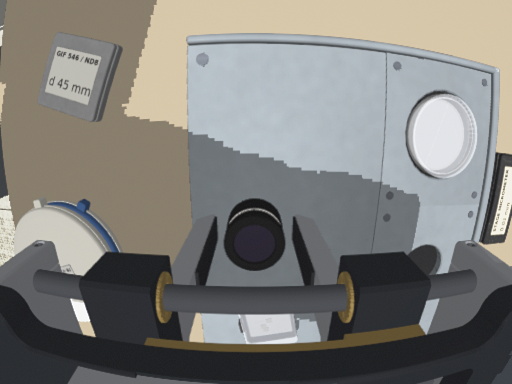

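```bash
python3 -m handwheel '[[[0,0.5,1,0,0,0,-0.1],[0,0.5,1,0,0,0,-0.4],[0,0.5,1,0,0,0,-0.4],[0,0.5,1,0,0,0,-0.4],[0,0.5,1,0,0,0,-0.4]]]' 5; python3 - <<'E'
from h import *
p,d,st=wshot('w15'); look(p,st)
E
python3 g.py 636.4 -118.2 32
```

```text
clock: 9.68
eef_pos: [501.7, -78.5, 34.0]
eef_rot: [-1.572, -0.003, 0.025]
wrist_force: [0.7, 2.7, 6.2]
finger_gap: 35.9
dark16 [162. 292.] [ 423.6 -147.8] 36.6 [ 425.1 -151.7] 52.6
dark16 [351. 290.] [ 586.7 -142.9] 37.7 [ 587.6 -148. ] 55.2
dark16 [254. 240.] [ 503.  -100.6] 30.1 [ 503.2 -104.1] 41.4
dark50 [460. 376.] [ 719.9 -250.6] 24.8 [ 719.9 -247.4] 39.8
dark50 [162. 292.] [ 437.3 -122.1] 30.0 [ 438.5 -125.3] 43.1
dark50 [351. 290.] [ 571.1 -118. ] 30.9 [ 571.8 -122.2] 45.2
dark50 [254. 240.] [502.4 -83.4] 24.7 [502.6 -86.2] 34.0
white32 [269. 323.] [ 513.8 -155.5] 14.8 [ 513.9 -154.4] 19.6
white32 [256. 333.] [ 505.2 -158.2] 27.8 [ 504.7 -168.8] 38.9
white32 [420. 315.] [ 644.5 -160.6] 18.3 [ 642.6 -162.9] 24.7
white32 [501. 200.] [703.6 -57. ] 18.7 [702.6 -57. ] 28.8
white32 [453. 120.] [633.6  -1.8] 33.8 [638.    2.1] 45.6
white32 [421. 164.] [635.6 -27. ] 57.0 [618.3 -40.1] 85.7
white32 [288. 106.] [522.    1.1] 52.4 [519.2  -3.9] 69.8
t 9.73 pos [501.7 -78.5  34. ] rot [-90.1  -0.2   1.4] F [0.7 1.8 6.7] gap 35.8
row [133.7   2.4 -43. ] [0.07 0.08 0.16]
```

View pics/w15.png

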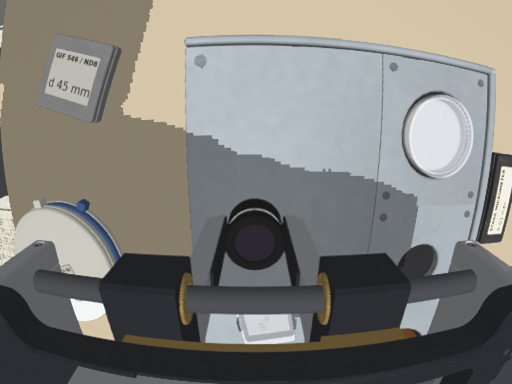

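```bash
python3 -m handwheel '[[[8,0,-3,0,0,0,-0.4],[20,0,-7,0,0,0,-0.4],[34,0,-11,0,0,0,-0.4],[46,0,-15,0,0,0,-0.4],[58,0,-19,0,0,0,-0.4]]]' 5; python3 g.py 636 -118.2 33.5
```

```text
clock: 10.15
eef_pos: [561.1, -96.4, 34.4]
eef_rot: [-1.572, -0.003, 0.025]
wrist_force: [-0.1, 0.0, -0.5]
finger_gap: 35.8
t 10.15 pos [561.1 -96.4  34.4] rot [-90.1  -0.2   1.4] F [-0.1  0.  -0.5] gap 35.8
row [ 74.4   1.2 -23.6] [0.08 0.08 0.19]
```

```bash
python3 -m handwheel '[[[12,0.5,-4,0,0,0,-0.4],[26,0.5,-8,0,0,0,-0.4],[40,0.5,-13,0,0,0,-0.4],[52,0.5,-18,0,0,0,-0.4],[58,0.5,-21,0,0,0,-0.4]]]' 5; python3 g.py 636 -118.2 33.5; python3 - <<'E'
from h import *
p,d,st=wshot('w16'); look(p,st); cv2.imwrite('pics/w16z.png',cv2.resize(p[150:350,150:370,::-1],None,fx=3,fy=3))
E
```

```text
clock: 10.57
eef_pos: [620.8, -116.5, 34.3]
eef_rot: [-1.572, -0.004, 0.025]
wrist_force: [0.1, -0.1, 0.6]
finger_gap: 35.6
t 10.57 pos [ 620.8 -116.5   34.3] rot [-90.1  -0.2   1.4] F [ 0.1 -0.1  0.6] gap 35.6
row [15.2  0.9 -2. ] [0.1  0.07 0.22]
orange35 [267. 327.] [ 632.8 -202.8] 22.8 [ 632.7 -203.5] 30.1
dark16 [347. 292.] [ 704.  -182.1] 36.5 [ 702.5 -186.5] 52.6
dark16 [152. 283.] [ 536.3 -182.2] 40.6 [ 532.4 -189.3] 61.0
dark16 [258. 237.] [ 624.5 -136.3] 31.0 [ 622.2 -137.5] 44.2
dark50 [347. 292.] [ 688.7 -157. ] 30.0 [ 687.4 -160.6] 43.1
dark50 [152. 283.] [ 551.1 -157.1] 33.3 [ 547.9 -162.9] 50.1
dark50 [258. 237.] [ 623.5 -119.4] 25.4 [ 621.6 -120.4] 36.3
dark50 [384. 159.] [710.9 -58.8] 29.7 [701.8 -58.9] 34.6
white32 [223. 326.] [ 601.6 -199.4] 12.4 [ 602.2 -200.3] 17.1
white32 [ 95. 319.] [ 488.7 -207.3] 18.6 [ 488.9 -207.5] 23.3
white32 [104. 260.] [ 514.7 -147.8] 12.5 [ 515.8 -148.7] 17.3
white32 [401. 147.] [715.3 -60. ] 20.2 [714.7 -60.5] 28.8
white32 [361.  88.] [689.5 -24.1] 33.3 [685.5 -23.9] 55.9
white32 [283.  79.] [637.1 -22. ] 53.6 [636.3 -24.6] 68.7
white32 [139.  64.] [542.5 -10.8] 48.9 [543.3 -14.6] 62.8
```

View pics/w16z.png

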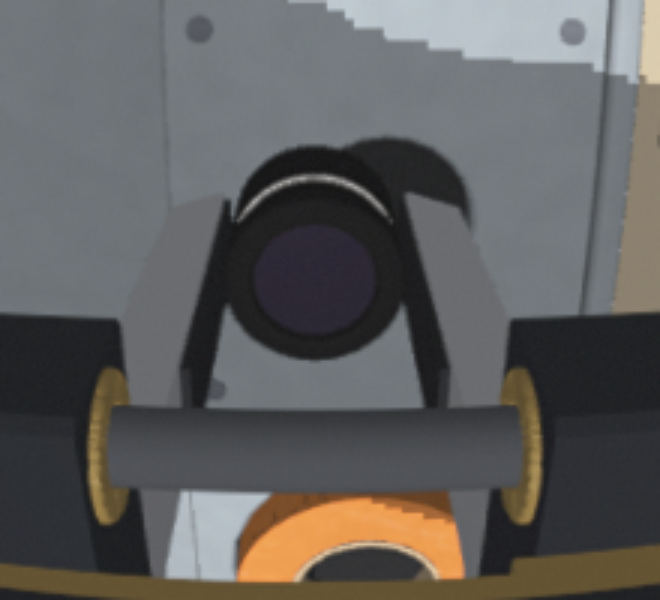

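```bash
python3 - <<'E'
from h import *
s=read_state(); st=np.r_[s['eef_pos'],s['eef_rot']]
q=lambda X,Y:(150+X/3-.33,150+Y/3-.33)
print(wray(q(315,146),16,st),wray(q(390,138),16,st),wray(q(472,218),16,st),wray(q(315,359),50,st))
E
```

```text
[[ 621.48781625 -100.69735721]] [[638.08365204 -98.47915255]] [[ 658.10020532 -117.32242316]] [[ 622.12959156 -134.95752401]]
```

```bash
python3 -m handwheel '[[[8,0,-0.5,0,0,0,-0.4],[15,0,-1,0,0,0,-0.4],[15.6,0,-1,0,0,0,-0.4],[15.6,0,-1,0,0,0,-0.4]]]' 5; python3 g.py 636 -118.2 33.5; python3 - <<'E'
from h import *
p,d,st=wshot('w17'); cv2.imwrite('pics/w17z.png',cv2.resize(p[150:350,150:370,::-1],None,fx=3,fy=3))
E
```

```text
clock: 10.95
eef_pos: [636.5, -117.3, 34.2]
eef_rot: [-1.573, -0.004, 0.025]
wrist_force: [-0.6, 0.1, -0.8]
finger_gap: 35.9
t 10.95 pos [ 636.5 -117.3   34.2] rot [-90.1  -0.2   1.4] F [-0.6  0.1 -0.8] gap 35.9
row [-0.5  0.7 -0.9] [0.1  0.07 0.22]
```

View pics/w17z.png

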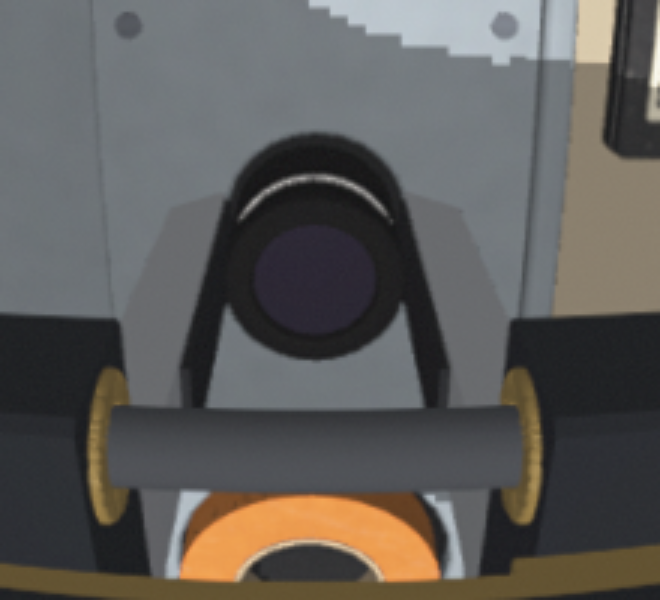

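```bash
python3 -m handwheel '[[[0,0,0.5,0,0,0,-0.4],[0,0,0.5,0,0,0,-0.1],[0,0,0.5,0,0,0,-0.1],[0,0,0.5,0,0,0,-0.1],[0,0,0.5,0,0,0,-0.1]]]' 5; python3 g.py; python3 - <<'E'
from h import *
p,d,st=wshot('w18'); cv2.imwrite('pics/w18z.png',cv2.resize(p[150:350,150:370,::-1],None,fx=3,fy=3)); print(d[240,255],np.load('pics/w17.npy')[240,255])
E
```

```text
clock: 11.42
eef_pos: [636.2, -116.8, 34.3]
eef_rot: [-1.572, -0.004, 0.025]
wrist_force: [-0.8, -0.9, -0.4]
finger_gap: 42.7
t 11.42 pos [ 636.2 -116.8   34.3] rot [-90.1  -0.2   1.4] F [-0.8 -0.9 -0.4] gap 42.7
177.90755 168.92207
```

View pics/w18z.png

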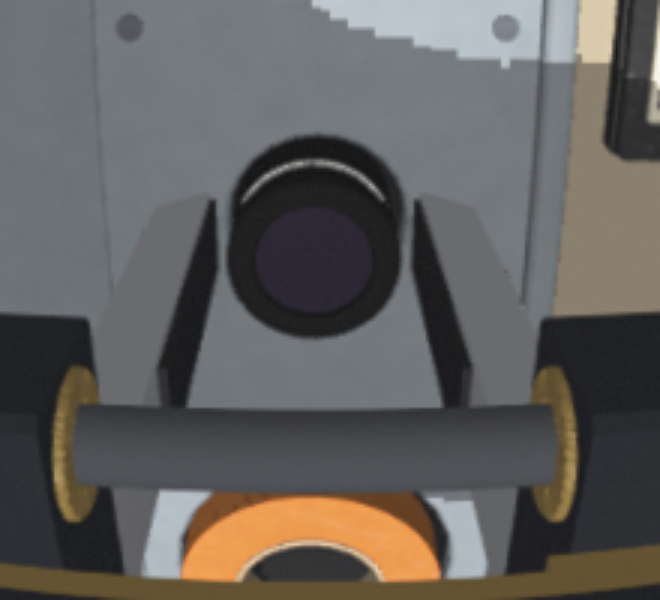

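```bash
python3 -m handwheel '[[[0,0,0,0,0,0,0.1],[0,-20,0,0,0,0,0.1],[0,-55,0,0,0,0,0.1],[0,-90,0,0,0,0,0.1],[0,-120,0,0,0,0,0.1]]]'; python3 g.py 300 -350 170
```

```text
clock: 11.88
eef_pos: [635.8, -116.6, 156.6]
eef_rot: [-1.573, -0.005, 0.025]
wrist_force: [1.2, -0.7, 0.0]
finger_gap: 51.8
t 11.88 pos [ 635.8 -116.6  156.6] rot [-90.1  -0.3   1.4] F [ 1.2 -0.7  0. ] gap 51.8
row [-341.4  -14.6 -225. ] [0.11 0.06 0.27]
```

```bash
python3 -m handwheel '[[[-30,-10,-20,0,0,0,0.1],[-60,-15,-40,0,0,0,0.1],[-90,-15,-60,0,0,0,0.1],[-120,-15,-80,0,0,0,0.1],[-150,-15,-100,0,0,0,0.1]]]'; python3 -m handwheel '[[[-30,0,-20,0,0,0,0.1],[-60,0,-40,0,0,0,0.1],[-90,0,-60,0,0,0,0.1],[-120,0,-80,0,0,0,0.1],[-150,0,-100,0,0,0,0.1]]]'; python3 - <<'E'
from meas import *
p,d=snap('top','top2'); P=measure('top',p,d)
v,u=np.mgrid[:384,:512]
for nm,(x,y) in dict(tape=(639,-225),dish=(634,-12),lens=(636,-118)).items():
    r=np.hypot(P[...,0]-x,P[...,1]-y)
    for lo,hi in ((0,15),(26,33)): print(nm,lo,hi,'median z',np.median(P[...,2][(r>=lo)&(r<hi)]).round(1))
snap('scene','scene2')
E
```

```text
clock: 12.3
eef_pos: [486.8, -220.9, 171.2]
eef_rot: [-1.573, -0.005, 0.025]
wrist_force: [0.7, -0.7, 1.1]
finger_gap: 51.9
clock: 12.72
eef_pos: [337.8, -325.3, 170.9]
eef_rot: [-1.573, -0.006, 0.025]
wrist_force: [0.5, -0.2, 0.1]
finger_gap: 51.8
top dark 242 [262.1 163.6] [254 155  17  18] z16 [ 637.6 -118.4] z50 [ 629.3 -116.9]
top dark 177 [310.2 162.6] [303 156  16  14] z16 [ 638.4 -227.7] z50 [ 630.1 -221.9]
top orange 51 [ 46.9 120.2] [ 42 116  10   9] z35 [738.8 358.7]
top orange 485 [309.5 162.7] [295 147  31  32] z35 [ 633.5 -223.1]
top white 356 [215.5 166.9] [205 157  22  21] z32 [627.6 -14.2]
tape 0 15 median z 8.4
tape 26 33 median z 26.2
dish 0 15 median z 24.0
dish 26 33 median z 22.1
lens 0 15 median z 41.5
lens 26 33 median z 16.1
```

View pics/top2.png

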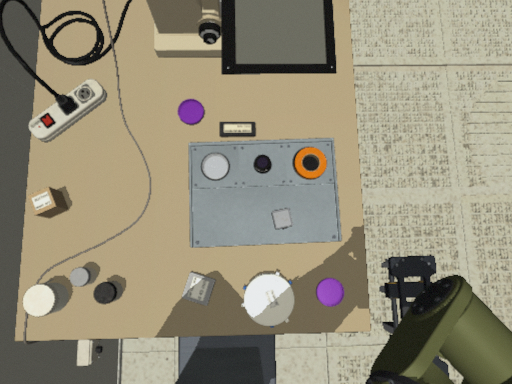

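View pics/scene2.png

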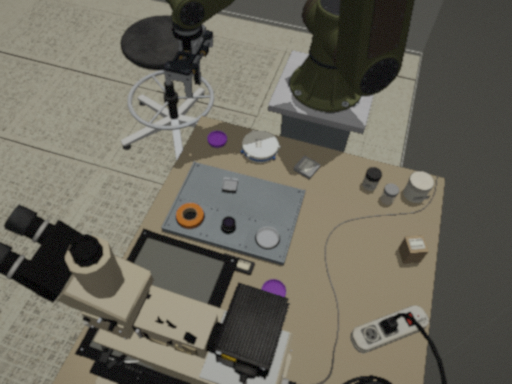

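```bash
python3 - <<'E'
from meas import *
import contextlib,io
P=[]
for n in ('top0','top2'):
    with contextlib.redirect_stdout(io.StringIO()): P.append(measure('top',cv2.imread(f'pics/{n}.png')[...,::-1].copy(),np.load(f'pics/{n}.npy')))
Q=P[1]
for nm,x,y,lo,hi in (('tape',639,-225,20,31),('dish',634,-12,8,25),('lens',636,-118,0,14)):
    r=np.hypot(Q[...,0]-x,Q[...,1]-y); m=(r>=lo)&(r<hi); A=np.c_[Q[m][:,:2]-[x,y],np.ones(m.sum())]
    k=np.linalg.lstsq(A,Q[m][:,2],rcond=None)[0]; print(nm,'tilt deg',np.degrees(k[:2]).round(1),'z',k[2].round(1))
a,b=[cv2.imread(f'pics/{n}.png').astype(int) for n in('top0','top2')]
for nm,(u,v) in dict(box=(282,218),flat=(199,288),slim=(237,129)).items():
    for i,im in enumerate((a,b)):
        D=P[i][v-20:v+21,u-25:u+26]; m=(D[...,2]>(24 if nm=='box' else 6))
        print(nm,i,D[m].mean(0).round(1),m.sum())
E
python3 -c "
from cell import order; order.sign_off()"
```

```text
tape tilt deg [0.9 1. ] z 25.8
dish tilt deg [0.3 0.1] z 24.2
lens tilt deg [ 0.1 -2.8] z 41.3
box 0 [ 509.3 -169.    50. ] 482
box 1 [ 508.9 -156.3   48.8] 355
flat 0 [365.8  24.3  23.3] 765
flat 1 [365.8  24.5  22.2] 762
slim 0 [699.1 -62.9  27.3] 973
slim 1 [702.3 -62.6  17.3] 973
the job is handed in; nothing more can be done
```

I slid the tape, the dish and the loupe, in that order, into the large, medium and small pockets. The job is handed in. Each was held lightly between the fingers, dragged along the tray and released over its pocket. It took about 13 s of the 72 s.

**In the pockets:** the last top view shows all three seated. Their tops measured about 26, 24 and 41.5 mm above the bench, against 27, 24 and 42 mm expected. The wrist camera also showed each one drop about 9 mm when released; the pockets are 8 mm deep.

**Lying flat:** fitted tilts were about 1° for the tape and under 0.5° for the dish. The loupe's fit gave 2.8°. I put that down to noise, since only a few pixels cover it, but I did not check it further.

**Left alone:** in the pictures the box, both cases and the purple look-alikes appear where they started. A numeric before-and-after check agreed for the flat case. For the box and the slim case the averages were spoiled: the box patch also took in other things, and the slim case's heights did not agree. The box's mean shifted about 13 mm and the slim case's about 3 mm, so for those two I rely on the pictures.

**Forces:** the highest wrist-force reading I printed was about 8 N, and the gripper was clear of everything at hand-in.

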